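Hold a circlip spread at its groove

ROBOT

A 6-joint arm with a two-finger parallel gripper is mounted at the origin on the work surface; the furniture and walls round the work are solid. World frame = base frame: x ahead of the robot, y to its left, z up, the work surface at z = 0. Lengths are in m, angles in rad, forces in N, time in s.
With the tool pointing down it reaches from about 0.375 to 0.925 m from the base axis. Payload 5.7 kg.
Tool frame: the origin (TCP) lies midway between the tips of the shut fingers; the grasp point (between the pads) lies behind it (env.grip_depth is the z of the grasp point in the tool frame, in m); z points along the fingers, y is the line along which they close (so a half turn about z gives the same grasp; the last joint's range is limited). The gripper opens to 88 mm and grips with 3 to 60 N. Pads are 20 mm wide; open, the fingers measure 115 mm over their backs; the gripper's body (75 mm by 178 mm) begins 61 mm behind the grasp point.
Start: joints at [1.138, 0.359, 1.51, -0, 1.272, -0.115], TCP at [0.187, 0.57, 0.223] pointing down, gripper open.
Joint ranges: [-2.97, 2.97], [-1.01, 2.36], [0.21, 2.38], [-0.96, 4.11], [0.2, 2.71], [-2.98, 2.98]. Speed limits (rad/s): [2.39, 2.39, 3.14, 3.14, 3.14, 3.14].

INTERFACE

Orientations are given as a rotation vector (axis times angle).
In Python, from plant import env gives the robot as it stands.
- The arm moves only by the shell command python3 -m pendant 'ROWS' [OPENING] [FORCE]. ROWS is JSON, a list of rows, each a list of 6 numbers: the shift along the world's x, y, z in cm, then the turn, a rotation vector about the world's x, y, z in rad. In form: [[dx, dy, dz, wx, wy, wz], ...]. A call has 1 to 12 rows; each row shifts and turns the commanded pose from where the row before left it; what a row does not reach is not made up. A row lasts 1/12 s, in which the tool goes at most 41.7 mm and 7.16 degrees, less where a joint would pass 70% of its speed; a pose out of reach is approached as far as the arm can. A call with a gripper value outside its range is refused whole. OPENING is the opening, from -1 (shut) to 1 (fully open), so that 0 is half open, set as the call begins (- or left out, the last holds). The fingers move at their own pace and stop on an object; FORCE is the grip in N (left out, the last holds). Time passes only in rows, so rows that do not move let the fingers close. It gives the time, the measured TCP pose, the force, the opening and the grip force at its end, in the units of the state.
- env.observe(): the state, without advancing time (a new reading comes with each control period).
- env.snapshot(name): name is "side" or "top"; returns a dict with "color" (420x560x3 uint8, red, green, blue), "fx", "fy", "cx", "cy" (pixels), "rvec" (rotation vector, rad) and "tvec" (3), from world to camera coordinates, as OpenCV has them. Camera axes: x right, y down, z forward; pixel columns grow to the right and rows downward; lengths in m; the calibration is good to about 2 mm. A picture is of the moment at which its call begins. There is no depth.
- env.hand_in(): hands the job in; it is judged then, once.
The state is a dict: "time": time; "qpos": joint angles; "dq": joint speeds; "tau": joint torques, N m; "eef_pos": TCP position; "orientation": TCP orientation; "ft_force": force on the tool from outside, world axes, zero at the start; "wrist_torque": the same for the moment, N m; "grip_width": opening from 0.0 (shut) to 1.0 (fully open); "gripper_force": force on a finger pad.
Only numpy, scipy, OpenCV 4.12 (cv2) and the standard library are available. Lean on these libraries where they do the work, as an engineer would, in place of code of your own. Each camera call takes 0.05 s, during which the arm holds its last target. There are 200 camera calls.

TASK

First push down the small lever on the jig's head, so that its presser foot seats the belt wheel and uncovers the groove in the axle stub. Then take the circlip pliers out of their fork stand, squeeze the handles fully so that the circlip on their tips is spread, slide it over the nose of the axle stub and down until it lies on the wheel's hub, level with the groove. Finish there, still holding the pliers upright and fully squeezed - do not let go - and leave the solder reel, the white parts box and the small amber bottle where they stand.

Things in the scene. Friction and masses are not known exactly. Their poses are not given: they have to be found in the camera images.
- jig: assembly jig fixed on the bench: aluminium plate 130 x 90 x 12 mm, an upright steel axle stub, on it a black belt wheel 72 mm across, and a grey presser head (30 x 34 mm, top 72 mm above the bench). Origin on the axle's line at bench height, z up; the head stands 62 mm from the axle along +x
- groove (a point): middle of the axle stub's groove (4.5 mm high, 18.4 mm across), 40 mm above the bench. The axle is 22 mm across: above the groove 7.5 mm cylindrical, then a 10 mm taper to a 12 mm nose, 20 mm above this point. Lever down: the wheel's 32 mm hub ends 2.25 mm below this point, so a circlip lying on it is level with the groove. Lever up: the wheel is 5 to 7 mm higher and covers it
- lever_pad (a point): middle of the top of the black paddle (22 x 28 x 7 mm) at the free end of the lever on the jig's head. In the jig's frame the lever's level hinge is at x 62, y 8, z 78.5 mm, and the paddle is 70 mm from it toward -y. Push the paddle straight down; fully lowered its top is level, 82 mm above the bench
- foot_lever (a joint): angle of that lever in rad: 0 = fully lowered (level, on its stop, foot pressing the wheel home), starts raised by 0.42 to 0.6. Moving it takes about 3 N at the paddle and it stays where it is left. The foot and the wheel move with it, 12 mm per rad
- stand: fixed fork stand that the pliers hang upright in: dark base 70 x 100 x 8 mm, two aluminium cheeks 78 mm high. The pliers' 74 mm steel cross-bar rests in open-topped notches 8 mm deep; lift straight up, 65 mm or more to clear the stand. Origin under the pliers' pivot, at bench height
- handles (a point): middle between the two black plier handles at the height to grip them. z up; they face one another along y and are squeezed along y. Each is 22 mm wide (x), 8 mm thick, from 31 mm below to 21 mm above this point. Relaxed they lean outward, 44 mm over both here (50 mm at the top); fully squeezed they are parallel, 28 mm over both. The stand ends 45 mm below this point
- circlip (a point): centre of the circlip on the pliers' tips, half-way up its 3 mm thickness: 13 mm from handles along the pliers' +x and 103.5 mm below it, same axes. A level dark steel ring, open toward -x. Relaxed it is too small for the axle; fully spread it is round, 28 mm inside, 35 mm outside, about this point. It stays on the tips
- spread (a joint): angle in rad of each plier handle: 0 = relaxed, 0.167 = fully squeezed against its stop (up to 0.18 under a hard grip), circlip fully spread. A spring opens it: the squeeze needs about 2 N to begin and 5 N at the stop; a grip of 15 to 30 N holds it firmly there
- pliers: the pliers as a whole, 0.2 kg; origin under the pivot, level with the underside of the circlip, 105 mm below handles; same axes
- solder_spool: solder reel, 60 mm across, 40 mm high, a bystander; origin at its underside
- parts_box: open white box, 170 x 84 x 36 mm, a bystander; origin at its underside
- amber_flux: small amber bottle with white cap, 25 mm across, 54 mm high, a bystander; origin at its underside

How it is judged:
On the way, in this order (a step that is already met when the one before it is completed fails the run):
1. the lever on the jig's head is pushed fully down while the pliers still hang in their stand (value of joint foot_lever below 0.06 rad and distance of pliers from where it was at the start of the episode below 0.02 m), for 0.1 s.
2. the pliers are squeezed and the spread circlip is brought over the nose of the axle stub, above it (value of joint spread above 0.13 rad and horizontal distance between circlip and groove below 0.01 m and z of circlip in the frame of groove above 0.02 m), for 0.05 s.
At the end, for the whole second after the job is handed in: The lever is down (within 0.06 rad); the circlip is round the axle (centre within 5 mm of the axle's), its middle between 3 mm below and 1.5 mm above the groove's middle, level within 0.12 rad, and at rest; the fingers still hold the pliers squeezed (spread above 0.145 rad) (value of joint foot_lever below 0.06 rad and value of joint spread above 0.145 rad and horizontal distance between circlip and groove below 0.005 m and z of circlip in the frame of groove between -0.003 and 0.0015 m and angle between circlip's own z axis and vertical below 0.12 rad and contact force between the fingers and pliers above 2 N and linear speed of pliers below 0.02 m/s); the arm keeps its last pose, push and grip.
It fails at once if the solder reel is moved by more than 20 mm (distance of solder_spool from where it was at the start of the episode above 0.02 m).
It fails at once if the white parts box is moved by more than 20 mm (distance of parts_box from where it was at the start of the episode above 0.02 m).
It fails at once if the amber bottle is moved by more than 20 mm (distance of amber_flux from where it was at the start of the episode above 0.02 m).
It also fails if it takes over 58 s, if anything falls off the work surface, if the arm or the gripper's body presses on something with over 40 N, if the wrist force passes 120 N, or if a joint passes its speed limit or range.

## Working session

There is one attempt and no reset: what is moved stays moved. The work goes in short steps, Python scripts to look and compute and a shell command to move; the robot and the scene stay as the last step left them, time stands still between calls to the robot, and variables do not carry over. Pictures are saved under pics/ and viewed, at most 10 in all, crops included, and the job is handed in when it is done.

```bash
mkdir -p pics
cat > h.py <<'E'
import numpy as np, cv2
from plant import env
def snap(n,f):
    s=env.snapshot(n); cv2.imwrite(f'pics/{f}.png',s['color'][:,:,::-1]); np.save(f'pics/{f}.npy',{k:v for k,v in s.items()},allow_pickle=True); return s
def load(f): return np.load(f'pics/{f}.npy',allow_pickle=True).item()
def ray(s,u,v):
    R=cv2.Rodrigues(np.array(s['rvec'],float))[0]; t=np.array(s['tvec'],float)
    d=R.T@np.array([(u-s['cx'])/s['fx'],(v-s['cy'])/s['fy'],1]); return -R.T@t,d
def atz(s,u,v,z):
    c,d=ray(s,u,v); return c+d*(z-c[2])/d[2]
def proj(s,p):
    K=np.array([[s['fx'],0,s['cx']],[0,s['fy'],s['cy']],[0,0,1]],float)
    return cv2.projectPoints(np.atleast_2d(np.array(p,float)),np.array(s['rvec'],float),np.array(s['tvec'],float),K,None)[0].reshape(-1,2)
def crop(f,x0,y0,x1,y1,k,out):
    im=cv2.imread(f'pics/{f}.png')[y0:y1,x0:x1]; cv2.imwrite(f'pics/{out}.png',cv2.resize(im,None,fx=k,fy=k,interpolation=cv2.INTER_CUBIC))
E
python3 - <<'E'
from h import *
a=snap('top','t0');b=snap('side','s0')
for s in(a,b): print(s['fx'],s['cx'],s['cy'],ray(s,280,210))
im=np.vstack([cv2.imread('pics/t0.png')]);print(env.observe(),env.grip_depth)
E
```

```text
501.9942771119525 282.7059773869029 213.19241038014133 (array([ 0.25779354, -0.03424635,  1.65889992]), array([ 0.11452802,  0.02368906, -0.99317252]))
383.1567337863961 284.34050876817685 209.25947975605604 (array([ 0.45544084, -0.92230746,  0.47313736]), array([-0.03173256,  0.92580058, -0.37685329]))
{'time': 0.1, 'qpos': array([ 1.13790738e+00,  3.59445127e-01,  1.51130083e+00, -4.27121105e-06,
        1.27247726e+00, -1.15107637e-01]), 'dq': array([ 1.16435653e-03, -2.00442224e-04, -3.09753433e-03, -6.38065295e-04,
        9.57018145e-05,  8.59902521e-04]), 'tau': array([-2.80614195e-04, -5.16350913e+01, -2.71406525e+01,  6.74401643e-02,
        2.76540814e-02, -1.11520862e-05]), 'eef_pos': array([0.1872343 , 0.56940322, 0.2218953 ]), 'orientation': array([-4.97000716e-01, -3.10158690e+00,  2.46713801e-03]), 'ft_force': array([-0.15387758, -0.00574861, -0.41625954]), 'wrist_torque': array([-0.03430228, -0.00824671,  0.02660284]), 'gripper_force': 0.0, 'grip_width': 1.0005938805446706} -0.0187
```

View pics/t0.png

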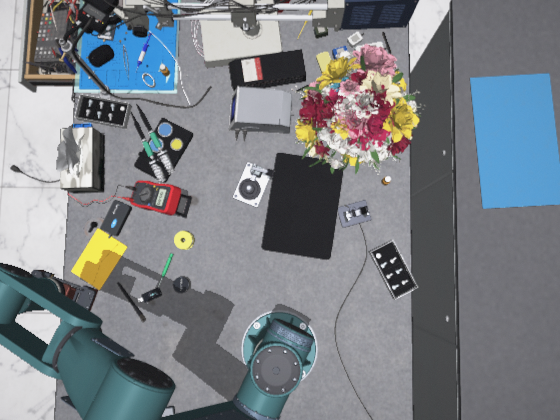

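View pics/s0.png

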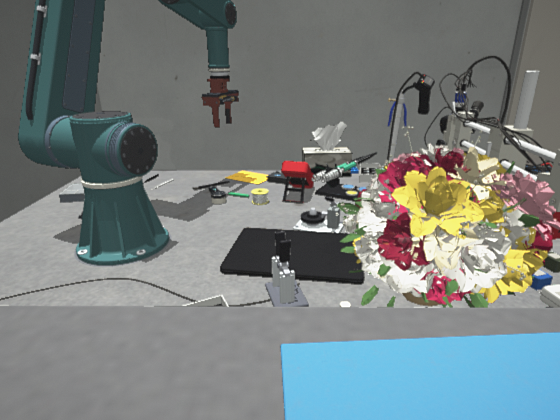

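Top view: jig at about (252,185), pliers stand at (355,213), white box at (393,269), amber bottle at (386,181), reel at (183,240). In the side view the stand is at (285,280) and the jig at (320,215). Next, enlarged crops.

Run:
```python
from h import *
A=cv2.imread('pics/t0.png');B=cv2.imread('pics/s0.png')
r=lambda im,x,y,w,h,W,H:cv2.resize(im[y:y+h,x:x+w],(W,H),interpolation=cv2.INTER_CUBIC)
# top jig 222..282 x 155..215 (60) -> 400 ; top stand 328..403 x 170..245?
cv2.imwrite('pics/c1.png',np.hstack([r(A,225,155,50,60,400,480),r(A,335,190,50,60,400,480)]))
cv2.imwrite('pics/c2.png',np.hstack([r(B,290,190,60,80,400,533),r(B,255,225,60,80,400,533)]))
s=load('t0')
print(atz(s,252,186,.05),atz(s,355,214,.1), atz(s,386,181,.05),atz(s,393,268,.03))
```

```text
[0.52044967 0.09638352 0.05      ] [ 0.42838088 -0.23102703  0.1       ] [ 0.54272572 -0.33734386  0.05      ] [ 0.26321122 -0.36185294  0.03      ]
```

View pics/c1.png

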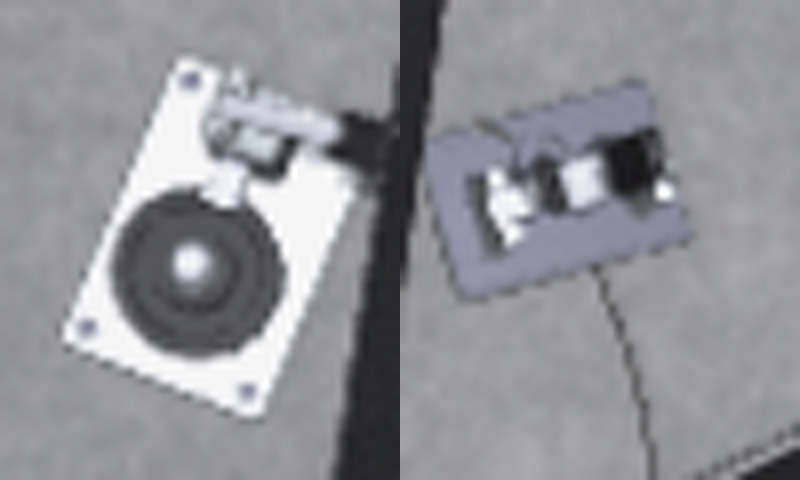

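View pics/c2.png

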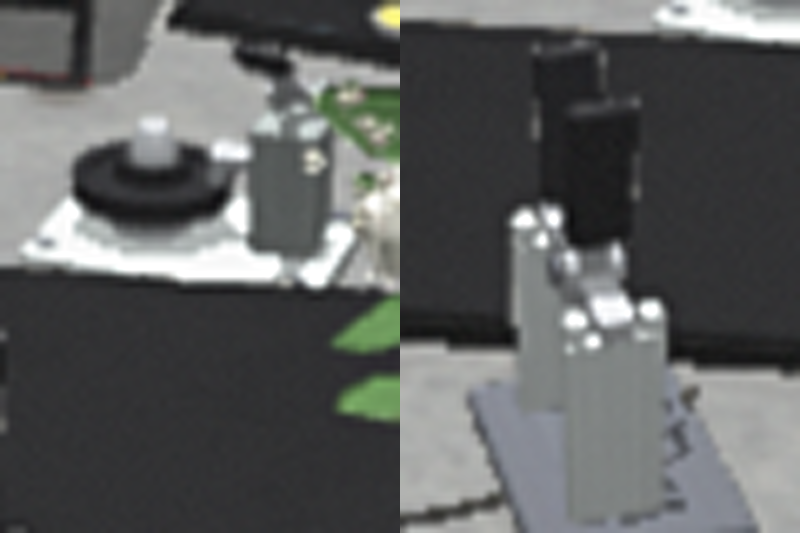

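Crops: axle nose at about top px (249,187.9), plate edges clear, raised paddle at about (270,173); the stand base's corners are clear, with the two black handles at about (354,213) and (364,210). The circlip's dark arc lies on the world +x side. Now I fit the poses.

```bash
cat > fit.py <<'E'
from h import *
from scipy.optimize import least_squares
a=load('t0');b=load('s0')
def T(p,l):
    x,y,w=p[:3];c,s=np.cos(w),np.sin(w);l=np.atleast_2d(l)/1000.
    return np.c_[x+c*l[:,0]-s*l[:,1],y+s*l[:,0]+c*l[:,1],l[:,2]]
ct=lambda u,v,x0,y0,k:(u/k+x0-.5+.5/k,v/k+y0-.5+.5/k)
# jig: p=x,y,yaw,plate offset x
tj=np.array([ct(*q,225,155,8) for q in [(185,55),(65,345),(260,418),(192,263)]])
def rj(p):
    o=p[3]*1000
    l=np.array([[o+65,45,12],[o-65,45,12],[o-65,-45,12],[0,0,60]])
    return (proj(a,T(p,l))-tj).ravel()
J=least_squares(rj,[.515,.1,-.42,.02]).x
print('jig',J.round(4),rj(J).round(2)); 
n=ct(155,120,290,190,6.667);print('side nose',n,proj(b,T(J,[0,0,60])))
def pad(th): return [62,8-70*np.cos(th)*1+0*3.5*np.sin(th),78.5+70*np.sin(th)+3.5*np.cos(th)]
for th in (0,.4,.5,.6): print(th,'top',proj(a,T(J,pad(th)))[0],'side',proj(b,T(J,pad(th)))[0],T(J,pad(th)))
print('paddle seen top',ct(360,145,225,155,8),'side',ct(262,57,290,190,6.667))
ts=np.array([ct(*q,335,190,8) for q in [(25,140),(245,80),(290,235),(65,300)]])
def rs(p): return (proj(a,T(p,[[35,50,8],[35,-50,8],[-35,-50,8],[-35,50,8]]))-ts).ravel()
S=least_squares(rs,[.42,-.22,.25]).x
print('stand',S.round(4),rs(S).round(2))
np.save('fit.npy',[J,np.r_[S,0]])
for nm,l in (('h+ top',[0,21,144]),('h- top',[0,-21,144]),('circ',[13,0,19.5])): print(nm,proj(a,T(S,l))[0],proj(b,T(S,l))[0],T(S,l))
print('seen h tops: top',ct(150,185,335,190,8),ct(240,162,335,190,8),'side far',ct(570-400,48,255,225,6.667),'near',ct(605-400,105,255,225,6.667))
E
python3 fit.py
python3 - <<'E'
from h import *
from fit import J,S,T,a,b
r=lambda im,x,y,w,h,W,H:cv2.resize(im[y:y+h,x:x+w],(W,H),interpolation=cv2.INTER_CUBIC)
def dr(f,s,x,y,w,h,k,p,ls,W,H):
    im=r(cv2.imread(f'pics/{f}.png'),x,y,w,h,W,H)
    for l in ls:
        q=(proj(s,T(p,np.array(l,float)))-[x,y]+.5)*k
        cv2.polylines(im,[q.round().astype(int)],True,(0,0,255),1)
    return im
t=np.linspace(0,2*np.pi,40)
C=lambda x,y,R,z:np.c_[x+R*np.cos(t),y+R*np.sin(t),0*t+z]
B=lambda x,y,w,d,z:[[x+w,y+d,z],[x-w,y+d,z],[x-w,y-d,z],[x+w,y-d,z]]
j=[C(0,0,6,60),C(0,0,36,34+4),B(J[3]*1000,0,65,45,12),B(62,0,15,17,72)]
s=[B(0,0,35,50,8),C(13,0,15,19),B(0,21,11,4,144),B(0,-21,11,4,144),B(0,0,5,37,78)]
cv2.imwrite('pics/o1.png',np.vstack([np.hstack([dr('t0',a,225,155,60,45,6,J,j,360,270),dr('t0',a,335,190,60,45,6,S,s,360,270)]),
 np.hstack([dr('s0',b,290,190,60,45,6,J,j,360,270),dr('s0',b,255,225,60,45,6,S,s,360,270)])]))
E
```

```text
jig [ 0.5136  0.1057 -0.3699  0.0204] [-0.3  -0.01 -0.32 -0.54  0.35  0.43  0.25  0.11]
side nose (312.8238338083096, 207.57409629518526) [[312.31373103 208.22555273]]
0 top [273.63356327 175.8074706 ] side [327.21841666 211.75213239] [[0.5490314  0.02551456 0.082     ]]
0.4 top [271.70553745 173.58586498] side [328.13582235 201.62072011] [[0.55102901 0.03066658 0.108983  ]]
0.5 top [270.72854767 172.85867468] side [328.53423531 199.07665254] [[0.55212926 0.03350423 0.11513133]]
0.6 top [269.56666792 172.07565504] side [328.99202328 196.58900439] [[0.55345141 0.03691417 0.12091365]]
paddle seen top (269.5625, 172.6875) side (328.87303134843256, 198.12456877156143)
stand [ 0.4413 -0.2396  0.2811] [-1.09 -0.12  0.52 -0.53  0.84  0.4  -0.28  0.24]
h+ top [353.0181733  210.06528158] [282.33074438 229.69963041] [[ 0.43547545 -0.21947122  0.144     ]]
h- top [366.36057721 206.43841547] [287.89962889 238.59667603] [[ 0.44712838 -0.2598223   0.144     ]]
circ [353.43072172 208.94689173] [291.53122941 286.69639567] [[ 0.45379153 -0.2360399   0.0195    ]]
seen h tops: top (353.3125, 212.6875) 
[... 631 characters left out ...]
504] side [328.99202328 196.58900439] [[0.55345141 0.03691417 0.12091365]]
paddle seen top (269.5625, 172.6875) side (328.87303134843256, 198.12456877156143)
stand [ 0.4413 -0.2396  0.2811] [-1.09 -0.12  0.52 -0.53  0.84  0.4  -0.28  0.24]
h+ top [353.0181733  210.06528158] [282.33074438 229.69963041] [[ 0.43547545 -0.21947122  0.144     ]]
h- top [366.36057721 206.43841547] [287.89962889 238.59667603] [[ 0.44712838 -0.2598223   0.144     ]]
circ [353.43072172 208.94689173] [291.53122941 286.69639567] [[ 0.45379153 -0.2360399   0.0195    ]]
seen h tops: top (353.3125, 212.6875) (364.5625, 209.8125) side far (280.0737213139343, 231.77463626818658) near (285.32345882705863, 240.32420878956052)
```

View pics/o1.png

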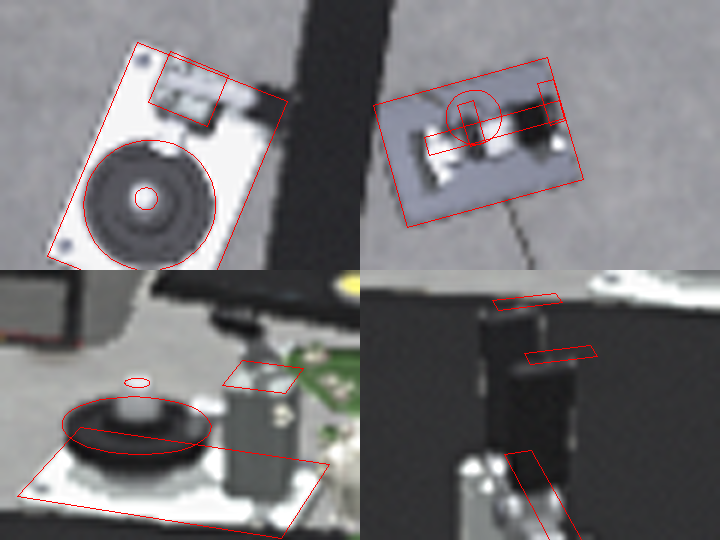

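```bash
cat > fit2.py <<'E'
from fit import *
tt=np.array([[353.3,212.7],[364.6,209.8]]);ss=np.array([[280.1,231.8],[285.3,240.3]])
def r(p):
    P=T(p,[[0,21,144],[0,-21,144]]);P[:,2]+=p[3]
    return np.r_[(proj(a,P)-tt).ravel(),(proj(b,P)-ss).ravel()]
f=least_squares(r,[.435,-.24,.28,0]);P=f.x
print('pliers',P.round(4),r(P).round(2), 'handles',T(P,[0,0,123]),'circ',T(P,[13,0,19.5]), proj(a,T(P,[13,0,19.5])),proj(b,T(P,[13,0,19.5])))
from scipy.spatial.transform import Rotation as R
print(R.from_rotvec(env.observe()['orientation']).as_matrix().round(3))
E
python3 fit2.py | tail -6
```

```text
circ [353.43072172 208.94689173] [291.53122941 286.69639567] [[ 0.45379153 -0.2360399   0.0195    ]]
seen h tops: top (353.3125, 212.6875) (364.5625, 209.8125) side far (280.0737213139343, 231.77463626818658) near (285.32345882705863, 240.32420878956052)
pliers [ 0.4353 -0.2379  0.2742 -0.0052] [-1.08 -0.55  0.95 -1.17 -0.58 -0.16 -0.53  0.31] handles [[ 0.43534123 -0.2378996   0.123     ]] circ [[ 0.4478556  -0.23437961  0.0195    ]] [[352.9214156  210.73698484]] [[288.71605282 286.24744445]]
[[-0.95   0.312 -0.001]
 [ 0.312  0.95  -0.001]
 [ 0.    -0.002 -1.   ]]
```

```bash
python3 -m pendant '[[1.8,-2.7,0,0,0,-0.015],[1.8,-2.7,0,0,0,-0.015],[1.8,-2.7,0,0,0,-0.015],[1.8,-2.7,0,0,0,-0.015],[1.8,-2.7,0,0,0,-0.015],[1.8,-2.7,0,0,0,-0.015],[1.8,-2.7,0,0,0,-0.015],[1.8,-2.7,0,0,0,-0.015],[1.8,-2.7,0,0,0,-0.015],[1.8,-2.7,0,0,0,-0.015]]' -1 20; python3 -m pendant '[[1.8,-2.7,0,0,0,-0.015],[1.8,-2.7,0,0,0,-0.015],[1.8,-2.7,0,0,0,-0.015],[1.8,-2.7,0,0,0,-0.015],[1.8,-2.7,0,0,0,-0.015],[1.8,-2.7,0,0,0,-0.015],[1.8,-2.7,0,0,0,-0.015],[1.8,-2.7,0,0,0,-0.015],[1.8,-2.7,0,0,0,-0.015],[1.8,-2.7,0,0,0,-0.015],[0,0,-2,0,0,0],[0,0,-2,0,0,0]]'
```

```text
time: 0.93
eef_pos: [0.3677, 0.2984, 0.2224]
orientation: [-0.729, -3.055, 0.001]
ft_force: [0.5, -0.3, -0.5]
grip_width: 0.283
gripper_force: 0.0
time: 1.93
eef_pos: [0.5497, 0.0279, 0.1828]
orientation: [0.958, 2.988, 0.001]
ft_force: [0.4, 0.2, -0.8]
grip_width: 0.007
gripper_force: 0.0
```

```bash
python3 -m pendant '[[0,0,-2,0,0,0],[0,0,-2,0,0,0],[0,0,-1.3,0,0,0],[0,0,-0.5,0,0,0],[0,0,-0.5,0,0,0],[0,0,-0.5,0,0,0],[0,0,-0.5,0,0,0],[0,0,-0.5,0,0,0],[0,0,-0.5,0,0,0],[0,0,-0.5,0,0,0],[0,0,-0.5,0,0,0],[0,0,-0.3,0,0,0]]'; python3 -m pendant '[[0,0,-0.3,0,0,0],[0,0,-0.2,0,0,0],[0,0,-0.2,0,0,0],[0,0,0,0,0,0]]'
```

```text
time: 2.93
eef_pos: [0.5476, 0.0299, 0.0861]
orientation: [0.955, 2.993, -0.0]
ft_force: [0.6, -1.9, 2.3]
grip_width: 0.005
gripper_force: 0.9
time: 3.27
eef_pos: [0.5477, 0.0297, 0.0819]
orientation: [0.954, 2.992, -0.0]
ft_force: [-7.1, -1.1, 25.1]
grip_width: 0.007
gripper_force: 12.2
```

```bash
python3 -m pendant '[[0,0,0,0,0,0],[0,0,1.0,0,0,0],[0,0,2.5,0,0,0],[0,0,3,0,0,0],[0,0,3,0,0,0],[-1,0,3,0,0,0],[-3,0,0,0,0,0.07],[-3,0,0,0,0,0.07],[-3,0,0,0,0,0.07],[-2,0,0,0,0,0.07],[0,0,0,0,0,0]]' 1
python3 - <<'E'
from h import *
a=snap('top','t1');b=snap('side','s1')
A=cv2.imread('pics/t1.png');B=cv2.imread('pics/s1.png')
r=lambda im,x,y,w,h,k:cv2.resize(im[y:y+h,x:x+w],None,fx=k,fy=k,interpolation=cv2.INTER_CUBIC)
# pliers at 10x (40x30)
cv2.imwrite('pics/c3.png',np.vstack([np.hstack([r(A,336,197,40,30,10),r(B,262,225,40,30,10)]),np.hstack([r(A,240,165,40,30,10),r(B,300,195,40,30,10)])]))
E
```

```text
time: 4.18
eef_pos: [0.4221, 0.0306, 0.204]
orientation: [-0.522, -3.093, 0.0]
ft_force: [-1.0, 0.1, 0.1]
grip_width: 0.802
gripper_force: 0.0
```

View pics/c3.png

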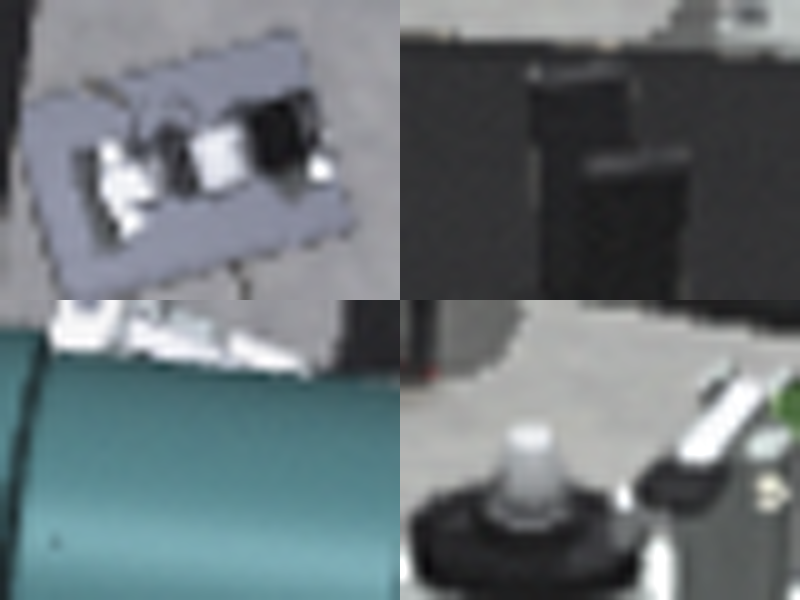

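Lever is level (paddle at side px (328,213), as predicted for 0 rad) and the hub is seated. I refit the pliers with the better handle-top readings: top (352.9,212.3) and (365.8,209.3), side (279.7,232.0) and (285.2,240.3).

```bash
sed -i 's/^tt=.*/tt=np.array([[352.9,212.3],[365.8,209.3]]);ss=np.array([[279.7,232.0],[285.2,240.3]])/' fit2.py; python3 fit2.py | tail -4; python3 -c "
from h import *
o=env.observe();print(o['eef_pos'],cv2.Rodrigues(o['orientation'])[0][:2,1])
s=load('t0');print(atz(s,386,181,.05),atz(s,393,268,.03))"
```

```text
pliers [ 0.4354 -0.2391  0.2768 -0.0047] [-0.25 -0.16  0.18 -0.72 -0.19 -0.31 -0.38  0.37] handles [[ 0.43541511 -0.23914277  0.123     ]] circ [[ 0.44792036 -0.23559048  0.0195    ]] [[353.29147747 210.72266376]] [[288.74245364 286.57041956]]
[[-0.943  0.333  0.001]
 [ 0.333  0.943  0.   ]
 [-0.001  0.    -1.   ]]
[0.42746407 0.03010196 0.20485383] [0.33289224 0.94296476]
[ 0.54272572 -0.33734386  0.05      ] [ 0.26321122 -0.36185294  0.03      ]
```

```bash
python3 -m pendant '[[0.08,-2.7,0,0,0,0.062],[0.08,-2.7,0,0,0,0.062],[0.08,-2.7,0,0,0,0.062],[0.08,-2.7,0,0,0,0.062],[0.08,-2.7,0,0,0,0.062],[0.08,-2.7,0,0,0,0.062],[0.08,-2.7,0,0,0,0.062],[0.08,-2.7,0,0,0,0.062],[0.08,-2.7,0,0,0,0.062],[0.08,-2.6,0,0,0,0.06],[0,0,0,0,0,0],[0,0,0,0,0,0]]' 1; python3 -c "
from h import *
o=env.observe();print(o['eef_pos'],cv2.Rodrigues(o['orientation'])[0])"
```

```text
time: 5.28
eef_pos: [0.4369, -0.241, 0.2044]
orientation: [-0.432, 3.111, -0.001]
ft_force: [0.4, 0.1, -0.4]
grip_width: 0.999
gripper_force: 0.0
[ 0.43690251 -0.24101255  0.20437643] [[-9.62167829e-01 -2.72455994e-01  8.94356971e-04]
 [-2.72456324e-01  9.62168114e-01 -2.68639868e-04]
 [-7.87329218e-04 -5.02149851e-04 -9.99999564e-01]]
```

```bash
python3 -m pendant '[[-0.15,0.2,-1,0,0,0],[0,0,-1,0,0,0],[0,0,-1,0,0,0],[0,0,-1,0,0,0],[0,0,-1,0,0,0],[0,0,-1,0,0,0],[0,0,-1,0,0,0],[0,0,-1,0,0,0],[0,0,-1,0,0,0],[0,0,-1,0,0,0],[0,0,0,0,0,0]]'
python3 - <<'E'
from h import *
b=snap('side','s2');crop('s2',225,150,345,310,3.7,'c4')
E
```

```text
time: 6.2
eef_pos: [0.4328, -0.2363, 0.1026]
orientation: [0.438, -3.109, -0.004]
ft_force: [0.3, 1.2, 0.3]
grip_width: 1.006
gripper_force: 0.0
```

View pics/c4.png

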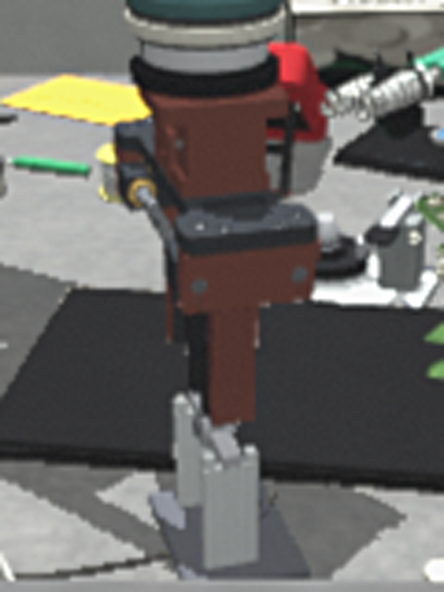

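The fingers straddle the handles, with the near finger covering the near handle at (230,365) in the crop. Closing.

```bash
python3 -m pendant '[[0.1,-0.1,0,0,0,0],[0.1,-0.1,0,0,0,0],[0,0,0,0,0,0],[0,0,0,0,0,0],[0,0,0,0,0,0],[0,0,0,0,0,0],[0,0,0,0,0,0],[0,0,0,0,0,0],[0,0,0,0,0,0],[0,0,0,0,0,0]]' -1 25; python3 -m pendant '[[0,0,0,0,0,0],[0,0,0,0,0,0],[0,0,0,0,0,0]]'
```

```text
time: 7.08
eef_pos: [0.4374, -0.2405, 0.1058]
orientation: [-0.439, 3.108, -0.005]
ft_force: [-0.7, -2.4, 8.8]
grip_width: 0.307
gripper_force: 25.0
time: 7.33
eef_pos: [0.4374, -0.2405, 0.1058]
orientation: [-0.439, 3.108, -0.005]
ft_force: [1.0, -3.7, 8.2]
grip_width: 0.304
gripper_force: 25.0
```

```bash
python3 -m pendant '[[0,0,0.5,0,0,0],[0,0,1,0,0,0],[0,0,1,0,0,0],[0,0,1,0,0,0],[0,0,1,0,0,0],[0,0,1,0,0,0],[0,0,1,0,0,0],[0,0,1,0,0,0],[0,0,1,0,0,0],[0,0,1,0,0,0],[0,0,1,0,0,0],[0,0,0.5,0,0,0]]'; python3 -c "
from h import *
env.snapshot('side');o=env.observe();print(o['eef_pos'],cv2.Rodrigues(o['orientation'])[0],o['ft_force'])"
```

```text
time: 8.33
eef_pos: [0.4365, -0.2395, 0.2163]
orientation: [-0.439, 3.11, -0.002]
ft_force: [0.2, -0.2, -2.5]
grip_width: 0.311
gripper_force: 25.0
[ 0.43685007 -0.23968566  0.21664876] [[-0.96098626 -0.27658692  0.00225525]
 [-0.276591    0.96098613 -0.00175532]
 [-0.00168177 -0.00231062 -0.99999592]] [ 0.49919024 -1.0046302  -2.0419958 ]
```

```bash
python3 -m pendant '[[0.4,2.0,0,0,0,0],[0.6,2.9,0,0,0,0],[0.6,3.0,0,0,0,0],[0.6,3.0,0,0,0,0],[0.6,3.2,0,0,0,0],[0.6,3.2,0,0,0,0],[0.6,3.2,0,0,0,0],[0.6,3.2,0,0,0,0],[0.6,3.2,0,0,0,0],[0.6,3.2,0,0,0,0],[0.4,2.4,0,0,0,0],[0.4,1.6,0,0,0,0]]';  python3 -m pendant '[[0,0,0,0,0,0],[0,0,-2,0,0,0],[0,0,-2,0,0,0],[0,0,0,0,0,0],[0,0,0,0,0,0],[0,0,0,0,0,0]]'
python3 - <<'E'
from h import *
b=snap('side','s3');o=env.observe();print(o['eef_pos'],o['ft_force'])
a=snap('top','t3')
for n,z in(('circ',.09),): print(proj(b,[.5136,.1057,z]),proj(b,[.5136,.1057,.06]))
im=cv2.imread('pics/s3.png')[165:235,280:350]
im2=cv2.imread('pics/t3.png')[140:240,200:300]
f=lambda i:cv2.resize(i,(560,560),interpolation=cv2.INTER_CUBIC)
cv2.imwrite('pics/c5.png',np.hstack([f(im),cv2.resize(im2,(240,240)).repeat(1,0) if 0 else np.vstack([cv2.resize(im2,(240,240)),np.zeros((320,240,3),np.uint8)])]))
E
```

```text
time: 9.38
eef_pos: [0.5017, 0.1045, 0.2143]
orientation: [0.441, -3.11, -0.001]
ft_force: [-0.1, -0.4, -2.2]
grip_width: 0.309
gripper_force: 25.0
time: 9.88
eef_pos: [0.5023, 0.1013, 0.1752]
orientation: [-0.438, 3.111, -0.0]
ft_force: [0.0, 0.1, -1.6]
grip_width: 0.306
gripper_force: 25.0
[0.50269329 0.1014383  0.17559031] [-0.55607061 -0.47819721 -1.69310971]
[[312.48850752 198.49151461]] [[312.30107697 208.23010169]]
```

View pics/c5.png

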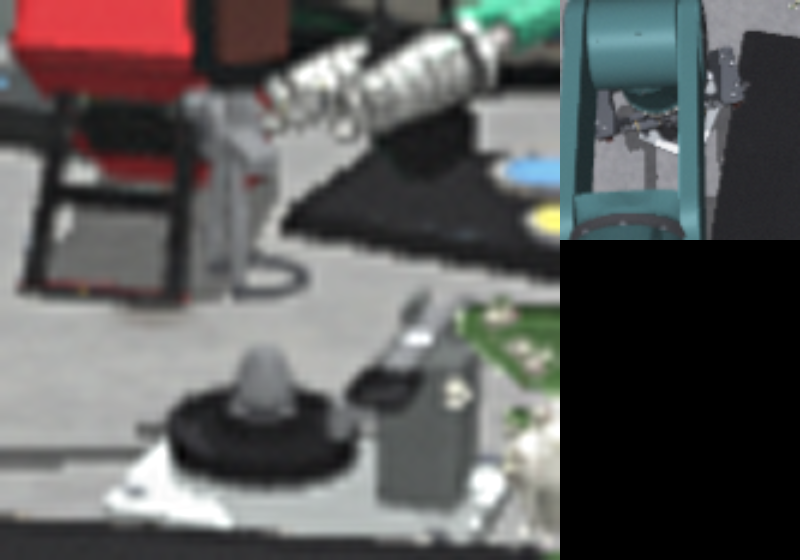

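The spread ring at crop px (263,275) is directly above the nose (265,352). The expected row gap for the height difference is about 76 px, and that is what I see. Descending and watching the side forces.

```bash
python3 -m pendant '[[0,0,-1,0,0,0],[0,0,-1,0,0,0],[0,0,-0.5,0,0,0],[0,0,-0.4,0,0,0],[0,0,-0.4,0,0,0],[0,0,0,0,0,0]]'; python3 -m pendant '[[0,0,-0.3,0,0,0],[0,0,-0.3,0,0,0],[0,0,-0.2,0,0,0],[0,0,0,0,0,0]]';python3 -m pendant '[[0,0,-0.2,0,0,0],[0,0,-0.2,0,0,0],[0,0,0,0,0,0],[0,0,0,0,0,0]]'
```

```text
time: 10.48
eef_pos: [0.5013, 0.1019, 0.1406]
orientation: [0.438, -3.109, -0.0]
ft_force: [0.4, 0.1, -0.9]
grip_width: 0.305
gripper_force: 25.0
time: 10.82
eef_pos: [0.5018, 0.1019, 0.1333]
orientation: [0.439, -3.11, 0.0]
ft_force: [-0.2, 0.6, -2.3]
grip_width: 0.3
gripper_force: 25.0
time: 11.15
eef_pos: [0.5019, 0.1019, 0.1296]
orientation: [0.439, -3.111, 0.0]
ft_force: [-0.2, -0.9, -2.3]
grip_width: 0.305
gripper_force: 25.0
```

```bash
python3 -m pendant '[[0,0,-0.1,0,0,0],[0,0,-0.1,0,0,0],[0,0,0,0,0,0],[0,0,0,0,0,0]]'; python3 -m pendant '[[0,0,-0.1,0,0,0],[0,0,0,0,0,0],[0,0,0,0,0,0]]';python3 -m pendant '[[0,0,-0.1,0,0,0],[0,0,0,0,0,0],[0,0,0,0,0,0]]'
python3 - <<'E'
from h import *
b=snap('side','s4');print(env.observe()['ft_force'])
im=cv2.imread('pics/s4.png')[180:230,280:350]
cv2.imwrite('pics/c6.png',cv2.resize(im,(784,560),interpolation=cv2.INTER_CUBIC))
E
```

```text
time: 11.48
eef_pos: [0.5019, 0.1019, 0.1276]
orientation: [0.439, -3.111, 0.0]
ft_force: [0.7, -0.5, -1.9]
grip_width: 0.308
gripper_force: 25.0
time: 11.73
eef_pos: [0.502, 0.1019, 0.1266]
orientation: [0.439, -3.111, 0.0]
ft_force: [-0.1, -0.2, -1.9]
grip_width: 0.306
gripper_force: 25.0
time: 11.98
eef_pos: [0.5021, 0.1019, 0.126]
orientation: [-0.439, 3.11, -0.0]
ft_force: [-0.8, -0.2, 3.8]
grip_width: 0.305
gripper_force: 25.0
[-1.71306616 -0.52522209  5.06149622]
```

View pics/c6.png

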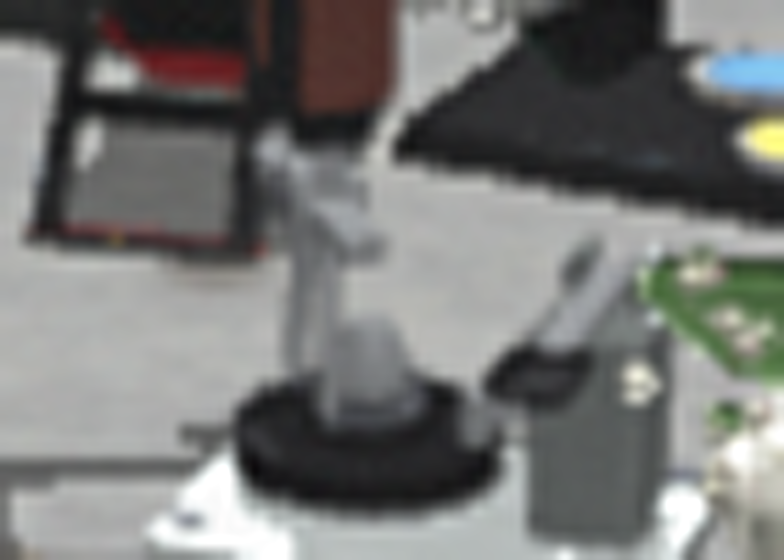

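The ring is round the axle on the hub, around (370,420) in the crop: contact began at circlip z ≈ 39.7 mm, against an expected 39.25 mm. The lever is still down. I let it settle and hand in.

```bash
python3 -m pendant '[[0,0,0,0,0,0],[0,0,0,0,0,0],[0,0,0,0,0,0],[0,0,0,0,0,0]]'; python3 -c "
from plant import env
print(env.hand_in())"
```

```text
time: 12.37
eef_pos: [0.5021, 0.1019, 0.126]
orientation: [-0.439, 3.11, -0.0]
ft_force: [-1.3, -0.2, 5.2]
grip_width: 0.307
gripper_force: 25.0
the job is handed in; nothing more can be done
None
```

I handed the job in at about 12.4 s without seeing the verdict: the lever is down and the spread circlip rests on the hub about level with the groove (about 39.7 mm up, from arm position and contact force). The pliers are still held upright at 25 N, and I moved nothing near the reel, box or bottle.

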